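# Snug the bean canister's clutch screw

### The job

The short coffee bean canister on the bar has been left unlocked. Grip the thumb bar on its lid and turn it clockwise, seen from above, until the locking arm is home against its stop pin and the drag clutch just begins to slip, so that the bar has moved visibly (about 5 to 20 degrees) past the arm; stop there, do not crank on, and let go. The tall canister is already locked: leave its thumb bar alone.

Things in the scene. Friction and masses are not known exactly. Their poses are not given: they have to be found in the camera images.
- wing_grip (a point): Centre of the short canister's thumb bar: upright steel bar 44 mm long (its x), 14 thick (y), 26 high (z up), turning on the lid's vertical axis; grip it across its thickness from above. Centre 145.5 mm above the counter, lower edge 20 mm above the flat black lid (106 mm wide, top at 112 mm). Metal canister, 100 mm wide, fixed to the counter; place and heading vary, sides swap with the tall one.
- lock_arm (a joint): Angle (rad, growing clockwise from above) of the short canister's locking arm: flat steel pointer on the lid under the bar, 10 mm wide, 6 thick, reaching 43 mm from the axis. Starts at 0.5 to 1.2; at 1.6 it meets the stop pin (8 mm wide, 8 high, on the lid 40 mm from the axis) and can go no farther. Turns easily (0.03 N m), stays where left.
- wing (a joint): Slip of the drag clutch, rad: how far the short canister's thumb bar has turned clockwise past its locking arm. 0 at the start: bar in line with the arm. The clutch carries the arm along (slip stays 0) until the arm meets its stop pin; then it slips at about 0.15 N m and this angle grows with the bar. It does not spring back.
- tall_wing (a joint): Clutch slip, rad, of the tall canister's thumb bar (same metal, black lid and bar, lid top at 157 mm, fixed to the counter; its arm already rests on its stop pin). 0 at the start; leave it so.

How it is judged:
By the outcome, as a careful person would: the job done as asked, in the order asked, and still so for the second after the job is handed in, with the robot touching nothing.
It also fails if it takes over 34 s, if anything falls off the work surface, if the arm or the gripper's body presses on something with over 40 N, if the wrist force passes 120 N, or if a joint passes its speed limit or range.

### The arm

A 7-joint arm with a two-finger parallel gripper is mounted at the origin on the work surface. World frame = base frame: x ahead of the robot, y to its left, z up, the work surface at z = 0. Lengths are in mm, angles in degrees, forces in N, time in s.
With the tool pointing down it reaches from about 400 to 850 mm from the base axis. Payload 4.5 kg.
Tool frame: the origin (TCP) lies at the very end of the fingers, on their centre line; the grasp point (between the pads) lies 19 mm behind it; z points along the fingers, y is the line along which they close (so a half turn about z gives the same grasp; the last joint's range is limited). The gripper opens to 88 mm and grips with 3 to 60 N. Pads are 18 mm wide; open, the fingers measure 123 mm over their backs; the gripper's body (75 mm by 187 mm) begins 45 mm behind the grasp point.
Start: joints at [76.536, 39.483, -11.15, 89.685, 9.013, 51.709, -12.324], TCP at [166.013, -602.572, 238.743] pointing down, gripper open.
Joint ranges: [-172.22, 172.22], [-26.19, 119.32], [-84.43, 86.54], [7.71, 146.69], [-57.33, 237.33], [2.42, 119.75], [-152.13, 152.13]. Speed limits (degrees/s): [147.25, 147.25, 180, 180, 180, 180, 180].

### API

Orientations are given as [roll, pitch, yaw] about the fixed x, y, z axes, in that order (R = Rz(yaw) Ry(pitch) Rx(roll)).
In Python, from cell import bot gives the robot as it stands.
- The arm moves only by the tool carry_out, never from a script. Its argument "commands" is a list of rows, each a list of 5 numbers: the shift along the tool's x, y, z in m, then the turn about the tool's z in rad, then the gripper command: -1 is fully open, 1 is shut, values between are in proportion. A call has exactly 10 rows; each row is the pose to reach, as a shift and turn from the pose commanded when the call began, along the tool's axes at that moment; what a row does not reach only later rows make up. A row lasts 1/10 s, in which the tool goes at most 50 mm and 8.59 degrees, less where a joint would pass 70% of its speed; a pose out of reach is approached as far as the arm can. A call with a gripper value outside its range is refused whole. The fingers move at their own pace and stop on an object; "grip_force" is the grip in N (left out, the last holds). Time passes only in rows, so rows that repeat a pose let the fingers close, or fill a call up. It gives the time, the measured TCP pose, the force, the opening and the grip force at its end, in the units of the state.
- bot.observe(): the state, without advancing time (a new reading comes with each control period).
- bot.grab_frame(name): name is "scene" or "side" or "wrist"; returns the picture (480x640x3 uint8, red, green, blue); there is no depth.
- bot.get_calibration(name): a dict with "intrinsics" (3x3 intrinsics, pixels), "R" (3x3) and "t" (3): a world point X has camera coordinates R X + t. Camera axes: x right, y down, z forward; pixel columns grow to the right and rows downward; lengths in mm; the calibration is good to about 2 mm. The wrist camera is an equidistant fisheye: a pixel r from the principal point sees the ray r / f radians off the axis. A picture is of the moment at which its call begins: read the wrist's pose just before it. get_calibration takes no time and is no camera call; for the wrist camera it gives the pose at the moment of the call.
- bot.close_job(): hands the job in; it is judged then, once.
The state is a dict: "time_s": time; "q": joint angles; "qd": joint speeds; "tau": joint torques, N m; "tcp_pos": TCP position; "orientation": TCP orientation; "contact_force": force on the tool from outside, world axes, zero at the start; "moment": the same for the moment, N m; "opening": finger opening in mm; "grasp_force": force on a finger pad.
Only numpy, scipy, OpenCV 4.12 (cv2) and the standard library are available. Lean on these libraries where they do the work, as an engineer would, in place of code of your own. Each camera call takes 0.05 s, during which the arm holds its last target. There are 200 camera calls.

## Working session

There is one attempt and no reset: what is moved stays moved. The work goes in short steps, Python scripts to look and compute and a tool call to move; the robot and the scene stay as the last step left them, time stands still between calls to the robot, and variables do not carry over. Pictures are saved under pics/ and viewed, at most 10 in all, crops included, and the job is handed in when it is done.

Besides the shell and the picture viewer there is one more tool, called after "Emit:" as name(argument=value, ...) on one line, values as JSON. carry_out: Moves the arm, as the interface text tells. Its arguments: {"type":"object","properties":{"commands":{"type":"array","items":{"type":"array","items":{"type":"number"}}},"grip_force":{"type":"number"}},"required":["commands"]}

```bash
mkdir -p pics; python3 - <<'E'
from cell import bot
import cv2,numpy as np
s=bot.observe();print(s['tcp_pos'],s['orientation'],s['opening'])
a=[bot.grab_frame(n) for n in("scene","side")]
for n,i in zip(("scene","side"),a):
    cv2.imwrite(f'pics/{n}0.png',i[:,:,::-1]);c=bot.get_calibration(n);print(n,c)
E
```

```text
[ 165.74920039 -601.95089692  237.89837149] [-1.79893453e+02  8.80095196e-03  1.54071017e+01] 87.83088332520026
scene {'intrinsics': array([[598.63537658,   0.        , 316.99403881],
       [  0.        , 598.63537658, 232.72668867],
       [  0.        ,   0.        ,   1.        ]]), 'R': array([[ 0.18201902,  0.98306355,  0.02133376],
       [ 0.63865893, -0.10169837, -0.76273994],
       [-0.74765223,  0.15245817, -0.64635335]]), 't': array([ -93.39808282, -206.39104203, 1538.07855616])}
side {'intrinsics': array([[433.12543302,   0.        , 314.64726685],
       [  0.        , 433.12543302, 239.27203298],
       [  0.        ,   0.        ,   1.        ]]), 'R': array([[ 0.71276295, -0.70135481,  0.00839146],
       [-0.49220349, -0.50866141, -0.70639882],
       [ 0.49970462,  0.4993646 , -0.70776429]]), 't': array([-387.90814373,  388.77289366,  528.19044205])}
```

View pics/scene0.png

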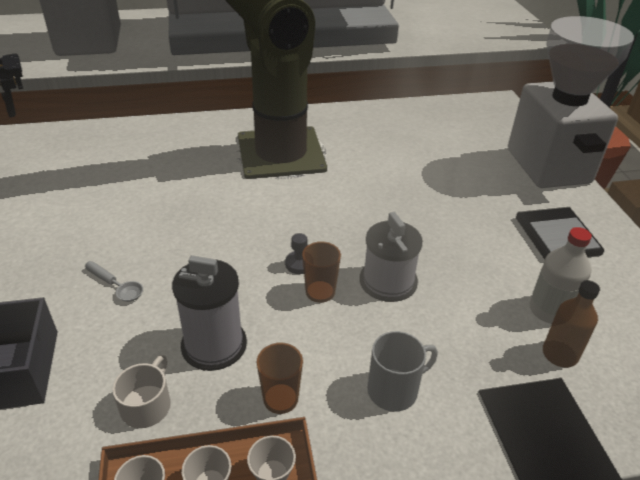

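View pics/side0.png

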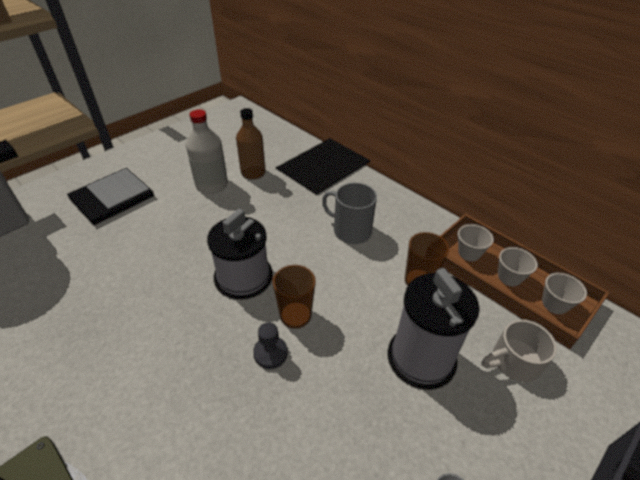

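The scene view has the short canister at lid ≈(393,240), with its bar near (397,226). In the side view its lid is ≈(237,238), with its bar near (236,222). The tall canister is at (206,282) in scene and (440,303) in side.

```bash
cat > h.py <<'E'
import numpy as np,cv2
from cell import bot
def cast(name,uv,z,c=None):
    c=c or bot.get_calibration(name);K,R,t=c['intrinsics'],c['R'],c['t']
    if name=='wrist':
        d=(np.array(uv,float)-K[:2,2])/K[0,0];r=np.hypot(*d)+1e-12
        v=np.r_[d/r*np.sin(r),np.cos(r)]
    else: v=np.linalg.solve(K,np.r_[uv,1.])
    o=-R.T@t;w=R.T@v
    return (o+w*(z-o[2])/w[2])
E
python3 - <<'E'
from h import *
a=cv2.imread('pics/scene0.png')[200:310,340:450];b=cv2.imread('pics/side0.png')[195:305,185:295]
cv2.imwrite('pics/crop.png',np.hstack([cv2.resize(x,(400,400),interpolation=cv2.INTER_CUBIC) for x in(a,b)]))
print(cast('scene',(397,226),145),cast('side',(236,223),145))
print(cast('scene',(393,241),112),cast('side',(237,238),112))
E
```

```text
[500.63091158 147.701894   145.        ] [492.43885002 141.24826988 145.        ]
[503.69834974 142.78564101 112.        ] [488.85350234 140.13682257 112.        ]
```

View pics/crop.png

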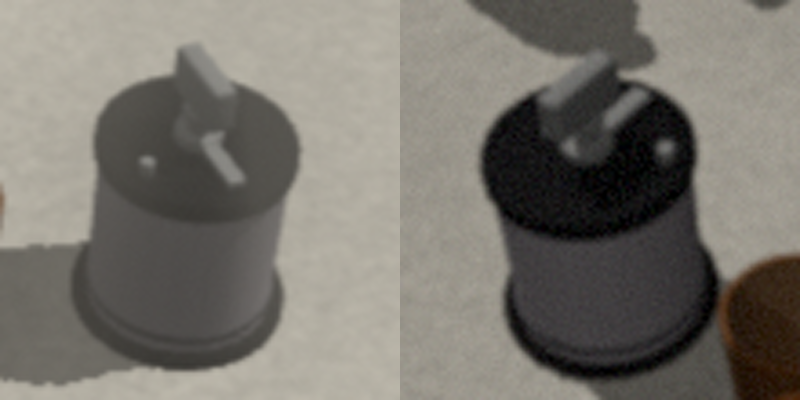

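```bash
python3 - <<'E'
from h import *
s=110/400
P=lambda n,u,v,z:print(n,(u,v),cast(n,((340+u*s,200+v*s) if n=='scene' else (185+(u-400)*s,195+v*s)),z).round(0))
for n,pts in dict(scene=[(197,147,112),(206,83,145),(238,182,120),(148,160,120),(186,48,158),(228,92,158)],side=[(589,158,112),(579,96,145),(645,95,120),(665,146,120),(548,98,158),(606,58,158)]).items():
    for p in pts:P(n,*p)
E
```

```text
scene (197, 147) [502. 145. 112.]
scene (206, 83) [492. 150. 145.]
scene (238, 182) [540. 155. 120.]
scene (148, 160) [517. 115. 120.]
scene (186, 48) [478. 142. 158.]
scene (228, 92) [515. 153. 158.]
side (589, 158) [488. 139. 112.]
side (579, 96) [493. 147. 145.]
side (645, 95) [531. 148. 120.]
side (665, 146) [515. 113. 120.]
side (548, 98) [474. 143. 158.]
side (606, 58) [511. 147. 158.]
```

Emit:
carry_out(commands=[[0.03,-0.02,-0.015,-0.1,-1],[0.07,-0.05,-0.03,-0.22,-1],[0.11,-0.08,-0.03,-0.36,-1],[0.15,-0.11,-0.03,-0.5,-1],[0.19,-0.14,-0.03,-0.64,-1],[0.23,-0.17,-0.03,-0.78,-1],[0.27,-0.2,-0.03,-0.92,-1],[0.31,-0.23,-0.03,-1.04,-1],[0.345,-0.25,-0.03,-1.14,-1],[0.365,-0.264,-0.03,-1.2,-1]])

```text
time_s: 1.1
tcp_pos: [450.3, -247.5, 268.9]
orientation: [179.9, -0.1, 84.6]
contact_force: [-0.8, 0.2, 0.6]
opening: 88.3
grasp_force: 0.0
```

```bash
cat > st.py <<'E'
from h import *
import sys
from scipy.spatial.transform import Rotation as Ro
def st():
    s=bot.observe();print(s['time_s'],s['tcp_pos'].round(1),s['orientation'].round(1),s['q'].round(0),s['opening'],np.round(s['contact_force'],1),np.round(s['moment'],2),s['grasp_force']);return s
def to(X,yaw):
    s=st();R=Ro.from_euler('xyz',s['orientation'],degrees=True).as_matrix()
    print('shift m',(R.T@(np.array(X)-s['tcp_pos'])/1000).round(4),'turn rad',round(-np.deg2rad((yaw-s['orientation'][2]+180)%360-180),3))
E
python3 -c "
from st import *
to([495,145,245],190)"
```

```text
1.1 [ 450.3 -247.5  268.9] [ 1.799e+02 -1.000e-01  8.460e+01] [ 43.  31. -31. 106.  21.  49.  -3.] 88.26546038421264 [-0.8  0.2  0.6] [-0.05 -0.11  0.  ] 0.0
shift m [0.3949 0.0077 0.0245] turn rad -1.839
```

Emit:
carry_out(commands=[[0.03,0,0,-0.12,-1],[0.07,0,0,-0.26,-1],[0.115,0.001,0,-0.4,-1],[0.16,0.002,0,-0.54,-1],[0.205,0.003,0.005,-0.68,-1],[0.25,0.004,0.01,-0.82,-1],[0.295,0.005,0.015,-0.96,-1],[0.34,0.006,0.02,-1.1,-1],[0.375,0.007,0.024,-1.24,-1],[0.395,0.008,0.024,-1.38,-1]])

```text
time_s: 2.1
tcp_pos: [495.4, 144.5, 244.3]
orientation: [179.9, -0.1, 163.8]
contact_force: [-0.4, -0.5, -0.5]
opening: 88.3
grasp_force: 0.0
```

```bash
python3 -c "
from st import *
to([495,145,245],190)
c=bot.get_calibration('wrist');i=bot.grab_frame('wrist');cv2.imwrite('pics/w1.png',i[:,:,::-1])
import pickle;pickle.dump(c,open('w1.pkl','wb'));print(c['intrinsics'][0],-c['R'].T@c['t'])"
```

```text
2.1 [495.4 144.5 244.3] [ 1.799e+02 -1.000e-01  1.638e+02] [  9.  38. -50. 107.  36.  53.  15.] 88.25765512028302 [-0.4 -0.5 -0.5] [ 0.05 -0.12 -0.  ] 0.0
shift m [ 0.0005  0.0003 -0.0007] turn rad -0.458
[371.64829954   0.         317.37389457] [414.74363356 167.11423142 390.07697285]
```

View pics/w1.png

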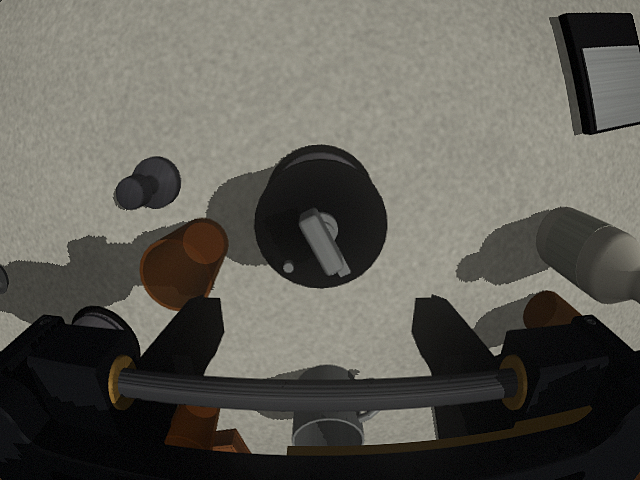

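The wrist view shows the lid centred at about (321,223), the bar from (310,211) to (335,272) with the arm tip at (345,273), and the pin at (288,267).

```bash
python3 - <<'E'
from st import *
import pickle
c=pickle.load(open('w1.pkl','rb'));i=cv2.imread('pics/w1.png')
g=cv2.cvtColor(i,cv2.COLOR_BGR2GRAY)
# lid boundary: dark mask; rectify edge points onto z=112
m=((g<50)*255).astype(np.uint8);m[300:]=0;m[:155]=0
cs,_=cv2.findContours(m,0,2);k=max((x for x in cs if cv2.pointPolygonTest(x,(290,220),False)>0),key=cv2.contourArea)
pts=np.array([cast('wrist',p,112,c)[:2] for p in k[:,0] if p[1]>200],np.float32)
A=np.c_[2*pts,np.ones(len(pts))];x=np.linalg.lstsq(A,(pts**2).sum(1),rcond=None)[0]
print('lid',x[:2],np.sqrt(x[2]+x[:2]@x[:2]))
for p,z in[((303,211),158),((316,208),158),((331,275),158),((341,268),158),((288,267),120),((347,273),118)]:print(p,cast('wrist',p,z,c).round(1))
cv2.imwrite('pics/w1c.png',cv2.resize(i[190:300,260:390],None,fx=5,fy=5,interpolation=cv2.INTER_CUBIC))
E
```

```text
lid [492.34385452 146.66466348] 51.764279750379664
(303, 211) [466.4 142.3 158. ]
(316, 208) [466.8 150.9 158. ]
(331, 275) [514.4 147.6 158. ]
(341, 268) [511.3 155.5 158. ]
(288, 267) [514.7 113.8 120. ]
(347, 273) [533.5 156.9 118. ]
```

View pics/w1c.png

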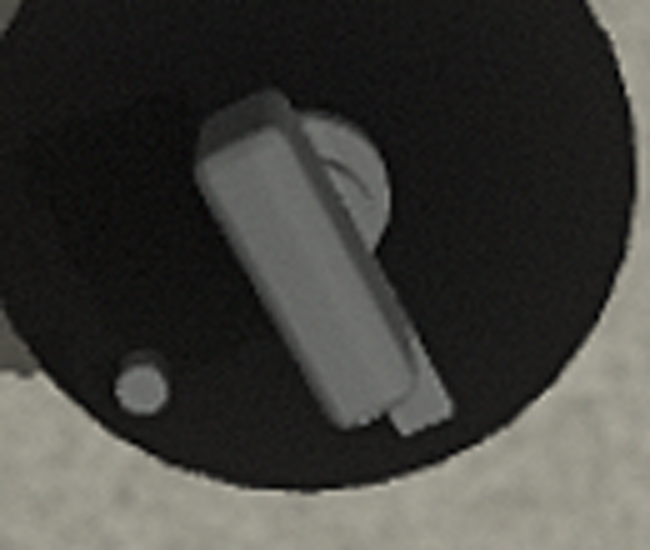

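The crop shows the bar's top face with corners (198,168), (275,125), (412,385) and (345,430), and the pin at (141,390).

```bash
python3 - <<'E'
from st import *
import pickle
c=pickle.load(open('w1.pkl','rb'))
f=lambda u,v,z:cast('wrist',(260+u/5,190+v/5),z,c)[:2]
q=np.array([f(u,v,158.5) for u,v in[(198,166),(275,123),(412,388),(345,432)]]);print(q.round(1),q.mean(0))
d=(q[2]+q[3]-q[0]-q[1])/2;y=np.degrees(np.arctan2(d[1],d[0]));print(np.linalg.norm(d),y)
o=np.array([492.3,146.7]);
for u,v,z in[(141,390,120),(430,425,118)]:
  e=f(u,v,z)-o;print(np.linalg.norm(e),np.degrees(np.arctan2(e[1],e[0])))
to([q.mean(0)[0],q.mean(0)[1],131],y+180)
E
```

```text
[[473.4 137.9]
 [470.7 149.1]
 [511.1 156.5]
 [514.8 146. ]] [492.50770433 147.3817004 ]
41.656655838976164 10.726974665010433
40.41100674332268 -54.88374889729154
43.63863298900824 11.951437488425729
2.15 [495.8 147.3 244.7] [ 1.797e+02 -1.000e-01  1.642e+02] [  9.  38. -50. 107.  36.  53.  15.] 88.25376517517834 [1.5 3.3 0.3] [ 0.22 -0.23 -0.01] 0.0
shift m [ 0.0031 -0.0014  0.1137] turn rad -0.463
```

Emit:
carry_out(commands=[[0.001,0,0,-0.12,-1],[0.001,0,0.01,-0.25,-0.5],[0.002,-0.001,0.02,-0.36,0],[0.002,-0.001,0.03,-0.44,0],[0.003,-0.001,0.04,-0.46,0],[0.003,-0.001,0.05,-0.46,0],[0.003,-0.001,0.06,-0.46,0],[0.003,-0.001,0.06,-0.46,0],[0.003,-0.001,0.06,-0.46,0],[0.003,-0.001,0.06,-0.46,0]])

```text
time_s: 3.15
tcp_pos: [493.1, 141.2, 185.1]
orientation: [180.0, 0.0, -170.4]
contact_force: [-0.8, 0.7, -0.0]
opening: 44.1
grasp_force: 0.0
```

```bash
python3 -c "
from st import *
to([492.4,147.1,128],191)
c=bot.get_calibration('wrist')
i=bot.grab_frame('wrist');cv2.imwrite('pics/w2.png',i[:,:,::-1])
to([492.4,147.1,128],191)
i=bot.grab_frame('side')
to([492.4,147.1,128],191)
"
```

```text
3.15 [493.1 141.2 185.1] [ 180.     0.  -170.4] [ 10.  44. -53. 111.  47.  49.  31.] 44.1370155040754 [-0.8  0.7 -0. ] [ 0.08 -0.12 -0.03] 0.0
shift m [-0.0003  0.0059  0.0571] turn rad -0.025
3.2 [493.1 141.2 185.2] [ 1.800e+02  1.000e-01 -1.704e+02] [ 10.  44. -53. 111.  47.  49.  31.] 44.04032736720935 [ 0.4 -0.3  0.5] [ 0.06 -0.1   0.04] 0.0
shift m [-0.0002  0.0059  0.0572] turn rad -0.025
3.25 [493.1 141.2 185.2] [ 1.800e+02  1.000e-01 -1.704e+02] [ 10.  44. -53. 111.  47.  49.  31.] 43.795042182795164 [-0.2 -0.4  0.3] [ 0.07 -0.15 -0.  ] 0.0
shift m [-0.0003  0.0059  0.0572] turn rad -0.025
```

View pics/w2.png

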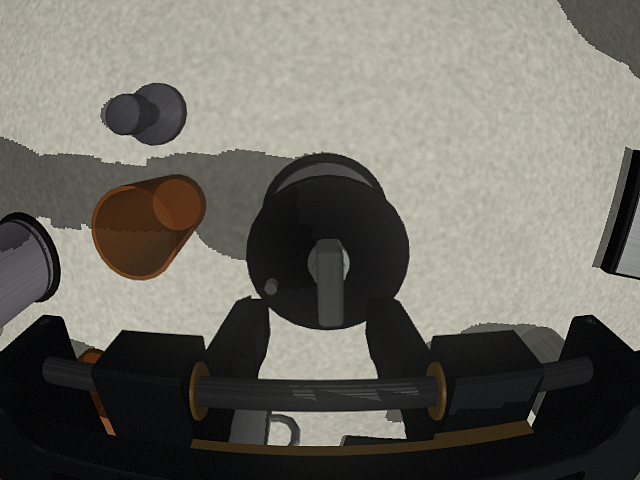

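The fingers' inner tips are at columns 268 and 367, and the bar's top face spans roughly columns 317–343 and rows 252–327. The bar is therefore a few mm off centre, and its heading matches the tool well. I'll measure it from this settled pose.

```bash
python3 - <<'E'
from st import *
c=bot.get_calibration('wrist');i=cv2.imread('pics/w2.png')
g=cv2.cvtColor(i,cv2.COLOR_BGR2GRAY)
m=((g<50)*255).astype(np.uint8);m[296:]=0;m[:200]=0
pts=[]
for r in range(225,296,3):
    row=np.where(m[r,200:420])[0]
    if len(row): pts+= [(200+row[0],r),(200+row[-1],r)]
P=np.array([cast('wrist',p,112,c)[:2] for p in pts])
A=np.c_[2*P,np.ones(len(P))];x=np.linalg.lstsq(A,(P**2).sum(1),rcond=None)[0]
print('lid',x[:2],np.sqrt(x[2]+x[:2]@x[:2]))
b=((g>60)*255).astype(np.uint8);b[:238]=0;b[327:]=0;b[:,:300]=0;b[:,365:]=0
for r in(280,290,300,310,318):
    w=np.where(b[r])[0];print(r,w[[0,-1]],(g[r,310:352:2]))
    a,d=[cast('wrist',(u,r),158.5,c)[:2] for u in w[[0,-1]]];print(a,d,(a+d)/2)
E
```

```text
lid [492.18436331 146.34712725] 51.687469724549
280 [315 338] [13 16 51 64 59 62 64 65 61 58 61 65 63 64 63 56 46 51 18 19 21]
[487.25732888 137.79868856] [485.334649   149.33464368] [486.29598894 143.56666612]
290 [320 339] [23 24 19 25 60 63 64 64 65 63 62 64 64 65 62 57 51 25 24 23 24]
[492.41223552 141.25541695] [490.81636825 150.90229728] [491.61430188 146.07885711]
300 [319 339] [21 25 26 18 57 64 67 65 67 64 65 62 64 66 64 59 52 27 22 26 24]
[498.22302377 141.71995719] [496.52759991 152.00069665] [497.37531184 146.86032692]
310 [319 339] [28 28 27 19 57 64 66 66 65 67 63 62 68 65 66 58 58 28 25 26 23]
[504.11115834 142.71938056] [502.4002638  153.13577601] [503.25571107 147.92757829]
318 [319 340] [27 31 29 23 45 64 67 68 67 68 67 67 67 66 65 61 57 31 29 26 29]
[508.94931039 143.54089153] [507.14111667 154.60071873] [508.04521353 149.07080513]
```

Emit:
carry_out(commands=[[0,0.003,0,-0.01,0],[0,0.0053,0.005,-0.01,0],[0,0.0053,0.015,-0.01,0],[0,0.0053,0.025,-0.01,0],[0,0.0053,0.035,-0.01,0],[0,0.0053,0.045,-0.01,0],[0,0.0053,0.053,-0.01,0],[0,0.0053,0.057,-0.01,0],[0,0.0053,0.057,-0.01,0],[0,0.0053,0.057,-0.01,0]], grip_force=30)

```text
time_s: 4.25
tcp_pos: [492.0, 146.3, 127.8]
orientation: [180.0, 0.0, -169.8]
contact_force: [0.5, 0.0, 0.0]
opening: 44.0
grasp_force: 0.0
```

Emit:
carry_out(commands=[[0,0,0,0,0.3],[0,0,0,0,0.5],[0,0,0,0,0.6],[0,0,0,0,0.7],[0,0,0,0,0.8],[0,0,0,0,0.9],[0,0,0,0,1],[0,0,0,0,1],[0,0,0,0,1],[0,0,0,0,1]], grip_force=30)

```text
time_s: 5.25
tcp_pos: [491.9, 147.6, 128.0]
orientation: [179.9, 0.0, -169.8]
contact_force: [-1.3, 5.8, 0.3]
opening: 17.7
grasp_force: 30.0
```

```bash
python3 -c "
from st import *
to([492.2,146.4,128],189.6)"
```

```text
5.25 [491.9 147.6 128. ] [ 179.9    0.  -169.8] [  6.  49. -48. 113.  54.  44.  25.] 17.7384430687469 [-1.3  5.8  0.3] [1.16 0.09 0.02] 30.000018775463104
shift m [-0.0001 -0.0013  0.    ] turn rad 0.011
```

```bash
python3 -c "
from st import *
i=bot.grab_frame('wrist');cv2.imwrite('pics/w3.png',i[:,:,::-1]);s=bot.grab_frame('side')[:,:,::-1]
cv2.imwrite('pics/w3s.png',np.hstack([cv2.resize(i[250:400,240:400,::-1],(400,375)),cv2.resize(s[190:284,190:290],(400,375))]))
st()"
```

```text
5.35 [491.9 147.6 128. ] [ 179.9    0.  -169.8] [  6.  49. -48. 113.  54.  44.  25.] 17.46231258727863 [-1.6  5.4  0.5] [ 1.2   0.18 -0.01] 30.000059008598328
```

View pics/w3s.png

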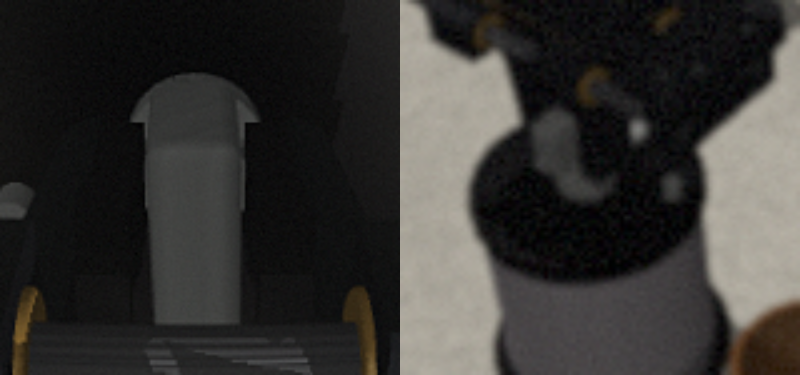

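Emit:
carry_out(commands=[[0,0.0013,0,0.05,1],[0,0.0013,0,0.12,1],[0,0.0013,0,0.2,1],[0,0.0013,0,0.28,1],[0,0.0013,0,0.36,1],[0,0.0013,0,0.44,1],[0,0.0013,0,0.52,1],[0,0.0013,0,0.6,1],[0,0.0013,0,0.66,1],[0,0.0013,0,0.7,1]])

```text
time_s: 6.35
tcp_pos: [492.0, 148.5, 128.0]
orientation: [179.9, 0.0, 150.0]
contact_force: [-0.6, 4.5, -0.4]
opening: 17.5
grasp_force: 30.0
```

```bash
python3 -c "
from st import *
st()"
```

```text
6.35 [492.  148.5 128. ] [179.9   0.  150. ] [  1.  46. -38. 114.  47.  37.  -9.] 17.47150409958355 [-0.6  4.5 -0.4] [ 0.95 -0.04  0.03] 29.99940276145935
```

Emit:
carry_out(commands=[[0,0,0,0.02,1],[0,0,0,0.05,1],[0,0,0,0.07,1],[0,0,0,0.1,1],[0,0,0,0.12,1],[0,0,0,0.14,1],[0,0,0,0.16,1],[0,0,0,0.17,1],[0,0,0,0.17,1],[0,0,0,0.17,1]])

```text
time_s: 7.35
tcp_pos: [492.1, 148.6, 128.0]
orientation: [179.9, -0.0, 140.3]
contact_force: [0.1, 5.2, 0.2]
opening: 17.6
grasp_force: 30.0
```

```bash
python3 -c "
from st import *
st()"
```

```text
7.35 [492.1 148.6 128. ] [179.9  -0.  140.3] [ -0.  45. -36. 114.  45.  36. -16.] 17.579352469907793 [0.1 5.2 0.2] [ 1.14 -0.1  -0.03] 29.999942779541016
```

Emit:
carry_out(commands=[[0,0,0,0.01,1],[0,0,0,0.02,1],[0,0,0,0.03,1],[0,0,0,0.04,1],[0,0,0,0.05,1],[0,0,0,0.06,1],[0,0,0,0.07,1],[0,0,0,0.08,1],[0,0,0,0.08,1],[0,0,0,0.08,1]])

```text
time_s: 8.35
tcp_pos: [492.2, 148.7, 128.0]
orientation: [179.9, -0.0, 135.8]
contact_force: [1.0, 5.4, -0.8]
opening: 17.7
grasp_force: 30.0
```

```bash
python3 -c "
from st import *
s=st();print(s['tau'])
for k in range(4):
  bot.grab_frame('wrist');print(bot.observe()['moment'][2])"
```

```text
8.35 [492.2 148.7 128. ] [179.9  -0.  135.8] [ -1.  45. -35. 114.  44.  35. -20.] 17.697899298406803 [ 1.   5.4 -0.8] [ 1.18 -0.13  0.03] 29.999980330467224
[ 2.66079672e+00 -4.70451057e+01 -3.45014624e+00 -6.92560360e+00
  3.70878261e-01  1.59085549e+00  5.01765127e-03]
-0.008986412755879218
0.029328634012845498
-0.01020318253357898
-0.05791570954680811
```

Emit:
carry_out(commands=[[0,0,0,0.01,1],[0,0,0,0.02,1],[0,0,0,0.03,1],[0,0,0,0.04,1],[0,0,0,0.05,1],[0,0,0,0.06,1],[0,0,0,0.07,1],[0,0,0,0.08,1],[0,0,0,0.08,1],[0,0,0,0.08,1]])

```text
time_s: 9.55
tcp_pos: [492.3, 148.8, 128.0]
orientation: [179.9, -0.0, 131.2]
contact_force: [0.7, 5.2, -0.4]
opening: 17.6
grasp_force: 30.0
```

```bash
python3 -c "
from st import *
s=st();i=bot.grab_frame('wrist')
for k in range(4):
  bot.grab_frame('wrist');print(bot.observe()['moment'][2])
s=bot.grab_frame('side')[:,:,::-1]
e=bot.grab_frame('scene')[:,:,::-1]
cv2.imwrite('pics/w4.png',np.hstack([cv2.resize(i[240:400,160:400,::-1],(400,375)),cv2.resize(s[190:284,190:290],(400,375))]))
"
```

```text
9.55 [492.3 148.8 128. ] [179.9  -0.  131.2] [ -2.  45. -33. 114.  43.  34. -23.] 17.596078187285755 [ 0.7  5.2 -0.4] [ 1.15 -0.22  0.11] 29.999787211418152
0.10063230168947725
0.15438375044887975
0.0612064931191729
0.13639113391141042
```

View pics/w4.png

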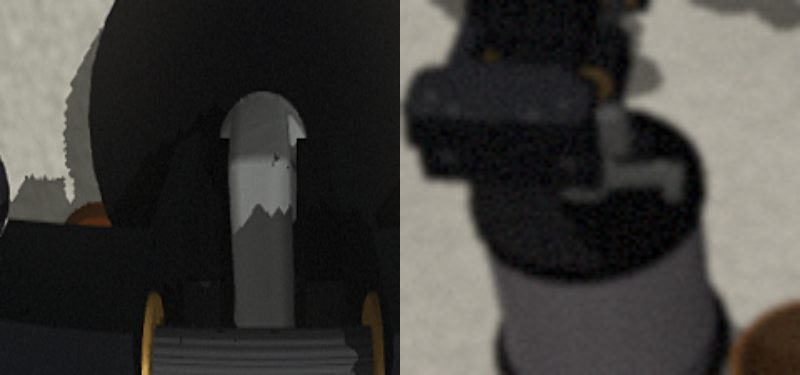

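The arm is now against the pin and the reaction moment has risen to about 0.11 N m, so the clutch is about to slip. I'll turn another 10° or so.

Emit:
carry_out(commands=[[0,0,0,0.02,1],[0,0,0,0.04,1],[0,0,0,0.07,1],[0,0,0,0.1,1],[0,0,0,0.13,1],[0,0,0,0.15,1],[0,0,0,0.17,1],[0,0,0,0.17,1],[0,0,0,0.17,1],[0,0,0,0.17,1]])

```text
time_s: 10.9
tcp_pos: [492.4, 148.9, 128.1]
orientation: [179.8, -0.1, 121.5]
contact_force: [0.9, 5.3, -0.3]
opening: 17.9
grasp_force: 30.0
```

```bash
python3 -c "
from st import *
st()
for k in range(5):
  bot.grab_frame('wrist');print(bot.observe()['moment'][2])"
```

```text
10.9 [492.4 148.9 128.1] [ 1.798e+02 -1.000e-01  1.215e+02] [ -3.  44. -31. 114.  41.  33. -31.] 17.877687981861808 [ 0.9  5.3 -0.3] [ 1.22 -0.29  0.11] 29.999979436397552
0.1365920261161484
0.10359557952858497
0.09550883424110379
0.1435213405655899
0.06448847515460424
```

Plateau moment, so the clutch is slipping by about 10–14°. I'll release and retreat.

Emit:
carry_out(commands=[[0,0,0,0,0.5],[0,0,0,0,0.3],[0,0,0,0,0.1],[0,0,0,0,0],[0,0,0,0,0],[0,0,0,0,0],[0,0,-0.01,0,0],[0,0,-0.03,0,0],[0,0,-0.06,0,0],[0,0,-0.08,0,0]])

```text
time_s: 12.15
tcp_pos: [491.9, 147.9, 209.9]
orientation: [179.9, -0.0, 121.4]
contact_force: [1.3, 0.3, -0.4]
opening: 44.0
grasp_force: 0.0
```

Emit:
carry_out(commands=[[0,0,-0.02,0,0],[0,0,-0.04,0,0],[0,0,-0.05,0,0],[0,0,-0.05,0,0],[0,0,-0.05,0,0],[0,0,-0.05,0,0],[0,0,-0.05,0,0],[0,0,-0.05,0,0],[0,0,-0.05,0,0],[0,0,-0.05,0,0]])

```text
time_s: 13.15
tcp_pos: [491.6, 147.4, 257.5]
orientation: [-180.0, -0.0, 121.4]
contact_force: [-0.3, -1.0, 0.0]
opening: 44.0
grasp_force: 0.0
```

```bash
python3 -c "
from st import *
st();c=bot.get_calibration('wrist')
import pickle;pickle.dump(c,open('w5.pkl','wb'))
i=bot.grab_frame('wrist')[:,:,::-1];cv2.imwrite('pics/w5f.png',i)
cv2.imwrite('pics/w5.png',cv2.resize(i[180:300,245:405],None,fx=5,fy=5,interpolation=cv2.INTER_CUBIC))
"
```

```text
13.15 [491.6 147.4 257.5] [-180.    -0.   121.4] [  3.  34. -41. 107.  28.  50. -20.] 43.967140068139095 [-0.3 -1.   0. ] [-0.04 -0.08  0.01] 0.0
```

View pics/w5.png

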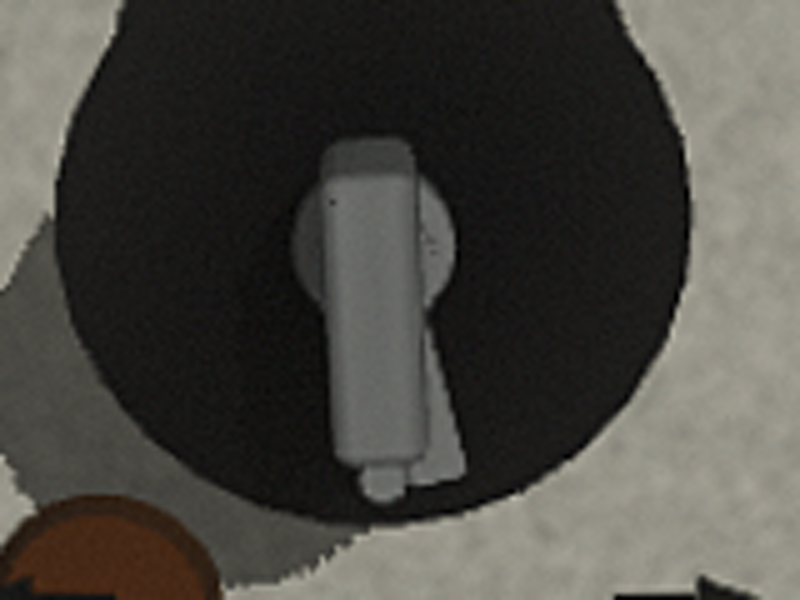

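The arm rests against the pin at (382,485). Its edge is tilted about 13.5° and the bar about 3°, so the slip is about 10–11°. The gripper is clear, so I'm handing in.

```bash
python3 -c "
from cell import bot
print(bot.close_job())"
```

```text
the job is handed in; nothing more can be done
None
```

I turned the short canister's thumb bar clockwise until its locking arm met the stop pin, with the bar about 10–11° past the arm in the last wrist picture. I then let go and handed the job in at about 13 s, never going near the tall canister's bar; no verdict came back.

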